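# Tip a formed case shell out of its mould and store it

### The arm

A 6-joint arm with a two-finger parallel gripper is mounted at the origin on the work surface. World frame = base frame: x ahead of the robot, y to its left, z up, the work surface at z = 0. Lengths are in m, angles in rad, forces in N, time in s.
With the tool pointing down it reaches from about 0.35 to 0.875 m from the base axis. Payload 4.2 kg.
Tool frame: the origin (TCP) lies on the centre line of the jaws, within the pads' length; the fingertips stand bot.nose_length ahead of it and the grasp point (between the pads) lies 6 mm ahead of it (bot.nose_length is the distance from the TCP to the fingertips, in m); z points along the fingers, y is the line along which they close (so a half turn about z gives the same grasp; the last joint's range is limited). The gripper opens to 87 mm and grips with 3 to 60 N. Pads are 19 mm wide; open, the fingers measure 117 mm over their backs; the gripper's body (75 mm by 190 mm) begins 51 mm behind the grasp point.
Start: joints at [-0.862, 0.385, 0.008, 0, -1.194, -0.259], TCP at [0.272, -0.563, 0.248] pointing down, gripper open.
Joint ranges: [-3.14, 3.14], [-1.21, 2.06], [-1.07, 1.41], [-3.16, 2.05], [-2.99, -0.16], [-3.1, 3.1]. Speed limits (rad/s): [2.79, 2.79, 3.14, 3.14, 3.14, 3.14].

### API

Orientations are given as a unit quaternion [x, y, z, w].
In Python, from bench import bot gives the robot as it stands.
- The arm moves only by the tool apply_moves, never from a script. Its argument "deltas" is a list of rows, each an object with "travel": the shift along the tool's x, y, z each as a share of 0.04 m, from -1 to 1, a list of three; "twist": the turn, a rotation vector about the tool's x, y, z each as a share of 180 degrees, from -1 to 1, a list of three; "fingers": the closure, from -1 (fully open) to 1 (shut). A call has 1 to 10 rows; each row shifts and turns the commanded pose from where the row before left it, along the tool's axes as they then stand; what a row does not reach is not made up. A row lasts 1/12 s, in which the tool goes at most 41.7 mm and 7.16 degrees, less where a joint would pass 70% of its speed; a pose out of reach is approached as far as the arm can. A call with a number of a shift or a turn outside -1 to 1 is refused whole. A call with a gripper value outside its range is refused whole. The fingers move at their own pace and stop on an object; "newtons" is the grip in N (left out, the last holds). Time passes only in rows, so rows that do not move let the fingers close. It gives the time, the measured TCP pose, the force, the opening and the grip force at its end, in the units of the state.
- bot.read_state(): the state, without advancing time (a new reading comes with each control period).
- bot.capture(name): name is "side" or "top"; returns the picture (480x640x3 uint8, blue, green, red); there is no depth.
- bot.get_calibration(name): a dict with "K" (3x3 intrinsics, pixels), "cam_to_world" (4x4, takes a point from camera to world coordinates). Camera axes: x right, y down, z forward; pixel columns grow to the right and rows downward; lengths in m; the calibration is good to about 2 mm. A picture is of the moment at which its call begins. get_calibration takes no time and is no camera call.
- bot.hand_in(): hands the job in; it is judged then, once.
The state is a dict: "clock": time; "joints": joint angles; "joint_vel": joint speeds; "joint_efforts": joint torques, N m; "ee_pos": TCP position; "tcp_rot": TCP orientation; "contact_force": force on the tool from outside, world axes, zero at the start; "torque": the same for the moment, N m; "gripper_width": finger opening in m; "gripper_force": force on a finger pad.
Only numpy, scipy, OpenCV 4.12 (cv2) and the standard library are available. Lean on these libraries where they do the work, as an engineer would, in place of code of your own. Each camera call takes 0.05 s, during which the arm holds its last target. There are 200 camera calls.

### The job

The blue spectacle-case shell sits flush in the open aluminium mould. Press its tail down, at the end of the mould with the orange mark, until the ejector under it is fully tipped and the nose stands up out of the mould; press gently, since the thin shell must not be forced against the mould. Then take the shell by its raised part, lift it well clear of the mould and set it down, without dropping it, open side up and flat in the tray with the blue label; let go, and leave the yellow shell, the mallet and the glue jar where they are.

Things in the scene. Friction and masses are not known exactly. Their poses are not given: they have to be found in the camera images.
- shell_blue: Formed thin-walled sheet shell, an open dish like half a spectacle case: 150 long (x), 52 wide (y), 22 high (z), all walls and floor 3 thick, its four corners cut off 10 at 45 degrees, about 0.2 kg. Origin: centre of the underside; z points out of the open side. Blue. Starts in the mould cavity, flush with the mould's top; its x axis points from tail to nose.
- mould: Fixed aluminium block, 198 long (x), 92 wide (y), 75 high. Origin: on the table, under the centre of the flush-lying shell. Orange mark 11 x 40 on the top of the -x (tail) end wall; +x is the nose end. Open cavity from x = -83 to +77 and y = -28 to +28 (2 clear of the shell, 8 at its tail), deep enough under the tail for it to sink 29.
- press_point (a point): Point fixed to the mould: on the inner floor of the flush-lying shell's tail, 18 from the tail end, on the centre line, 56 above the table, 19 below the rim. Press here, straight down, with closed fingers; the spot sinks about 20 before the stop.
- ejector (a joint): Angle (rad) of the plate under the shell: 0 flat, 0.5 fully tipped against its stop (tail down, nose up). Stiff hinge: 5 to 12 N on the tail moves it, and it stays where it is left. At the stop the shell's underside, 45 to the nose side of its centre, is about 80 above the table, so fingers can close there on the long sides (52 apart) above the mould's top.
- ejector_plate (a point): Point on the ejector plate's top face, over its hinge line. The hinge runs along the mould's y at mould x = -15, 48 above the table; this point is 5 above it.
- tray_blue: Fixed flat grey tray with a blue label (painted bar 22 x 66, 9 high, across its -x end). Origin: centre of the pocket, on the table; pocket floor 4 above it. Pocket 158 long (x), 60 wide (y), between end walls and 20 long corner pieces that stand 10 above its floor; the long sides are otherwise open for fingers. Empty: the blue shell's place.
- tray_red: Fixed flat grey tray with a red label (painted bar 22 x 66, 9 high, across its -x end). Origin: centre of the pocket, on the table; pocket floor 4 above it. Pocket 158 long (x), 60 wide (y), between end walls and 20 long corner pieces that stand 10 above its floor; the long sides are otherwise open for fingers. Empty: not the blue shell's place.
- tray_yellow: Fixed flat grey tray with a yellow label (painted bar 22 x 66, 9 high, across its -x end). Origin: centre of the pocket, on the table; pocket floor 4 above it. Pocket 158 long (x), 60 wide (y), between end walls and 20 long corner pieces that stand 10 above its floor; the long sides are otherwise open for fingers. The yellow shell lies in it.
- shell_yellow: Formed thin-walled sheet shell, an open dish like half a spectacle case: 150 long (x), 52 wide (y), 22 high (z), all walls and floor 3 thick, its four corners cut off 10 at 45 degrees, about 0.2 kg. Origin: centre of the underside; z points out of the open side. Yellow; lies in its own tray. Leave it.
- mallet: Mallet lying on the table beyond the trays, red head. Leave it.
- glue_jar: White jar with a black lid, 64 across, 75 high, beyond the mould. Origin: centre of its underside. Leave it.

How it is judged:
By the outcome, as a careful person would: the job done as asked, in the order asked, and still so for the second after the job is handed in, with the robot touching nothing.
It also fails if it takes over 56 s, if anything falls off the work surface, if the arm or the gripper's body presses on something with over 40 N, if the wrist force passes 120 N, or if a joint passes its speed limit or range.

## Working session

There is one attempt and no reset: what is moved stays moved. The work goes in short steps, Python scripts to look and compute and a tool call to move; the robot and the scene stay as the last step left them, time stands still between calls to the robot, and variables do not carry over. Pictures are saved under pics/ and viewed, at most 10 in all, crops included, and the job is handed in when it is done.

Besides the shell and the picture viewer there is one more tool, called after ">>>" as name(argument=value, ...) on one line, values as JSON. apply_moves: Moves the arm, as the interface text tells. Its arguments: {"type":"object","properties":{"deltas":{"type":"array","items":{"type":"object","properties":{"travel":{"type":"array","items":{"type":"number","minimum":-1,"maximum":1}},"twist":{"type":"array","items":{"type":"number","minimum":-1,"maximum":1}},"fingers":{"type":"number"}}}},"newtons":{"type":"number"}},"required":["deltas"]}

```bash
mkdir -p pics; ls
python3 - <<'E'
from bench import bot
import cv2,numpy as np
np.set_printoptions(precision=4,suppress=True)
for n in("side","top"):
    cv2.imwrite(f"pics/{n}0.png",bot.capture(n)); c=bot.get_calibration(n); print(n,c["K"],c["cam_to_world"])
print(bot.read_state(),bot.nose_length)
E
```

```text
pics
side [[535.5659   0.     318.8465]
 [  0.     535.5659 235.2378]
 [  0.       0.       1.    ]] [[-0.8247 -0.3136  0.4706  0.1805]
 [-0.5655  0.4673 -0.6796  0.6572]
 [-0.0067 -0.8266 -0.5627  0.5827]
 [ 0.      0.      0.      1.    ]]
top [[558.2671   0.     329.287 ]
 [  0.     558.2671 232.3683]
 [  0.       0.       1.    ]] [[-0.0174 -0.9971  0.0746  0.5307]
 [-0.9997  0.0187  0.0174  0.0339]
 [-0.0188 -0.0743 -0.9971  1.0894]
 [ 0.      0.      0.      1.    ]]
{'clock': 0.1, 'joints': array([-0.8624,  0.3855,  0.0068, -0.0005, -1.194 , -0.2586]), 'joint_vel': array([-0.0006, -0.0017,  0.003 ,  0.0009, -0.    ,  0.0001]), 'joint_efforts': array([ -0.0003, -39.169 ,  18.7934,   4.2319,   0.0134,  -0.0001]), 'ee_pos': array([ 0.2715, -0.5624,  0.2466]), 'tcp_rot': array([-0.2229,  0.9748,  0.001 , -0.0003]), 'contact_force': array([-0.4622,  0.2346,  0.4962]), 'torque': array([-0.0109,  0.0089,  0.0354]), 'gripper_force': 0.0, 'gripper_width': 0.0869727775550842} 0.025
```

View pics/top0.png

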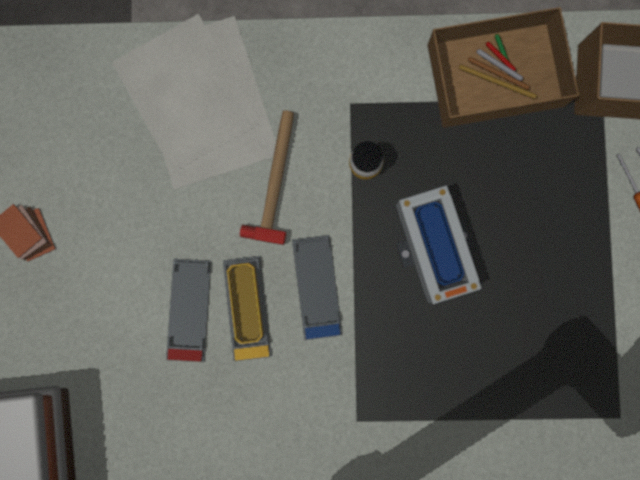

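View pics/side0.png

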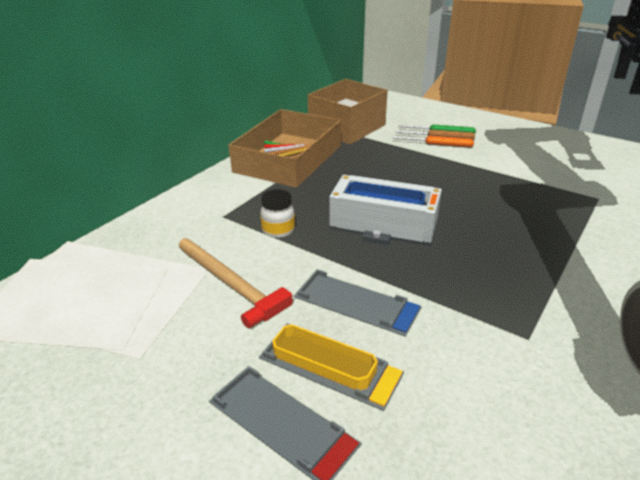

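The top view shows the mould (corners near 398,203 / 446,186 / 481,291 / 433,304, orange tail at 456,292) and the blue-labelled tray (about 293–342, 237–337). The side view shows both too, so I'll enlarge them.

Run:
```python
import cv2
t=cv2.imread("pics/top0.png")[175:345,285:495]; s=cv2.imread("pics/side0.png")[165:345,285:450]
def g(im,k,x0,y0,n):
    im=cv2.resize(im,None,fx=k,fy=k,interpolation=cv2.INTER_CUBIC)
    im=cv2.convertScaleAbs(im,alpha=1.3,beta=20)
    for i in range(0,im.shape[1],10*k):
        if (i//k//10)%2==0: cv2.putText(im,str(x0+i//k),(i,9),0,.35,(0,255,255),1)
        cv2.line(im,(i,0),(i,im.shape[0]),(0,255,255) ,1) if 0 else [cv2.circle(im,(i,j),1,(0,255,255),-1) for j in range(0,im.shape[0],10*k)]
    for j in range(0,im.shape[0],10*k): cv2.putText(im,str(y0+j//k),(0,j+4),0,.3,(0,255,255),1)
    cv2.imwrite(n,im[:600,:800]);print(im.shape)
g(t[:150+20],3,285,175,"pics/topc.png"); g(s,3,285,165,"pics/sidec.png")
```

```text
(510, 630, 3)
(540, 495, 3)
```

View pics/topc.png

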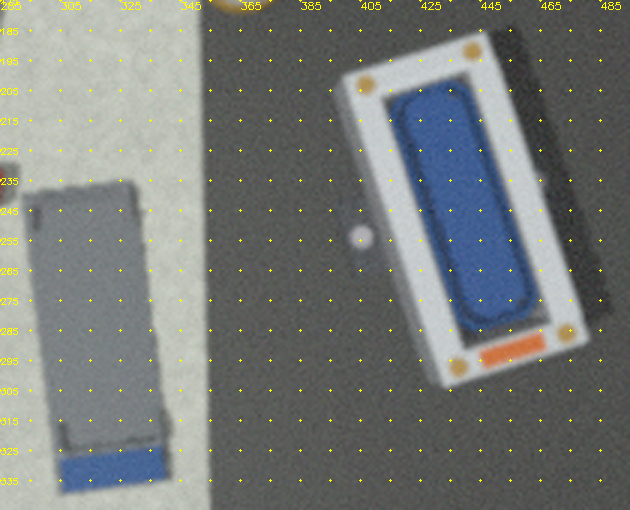

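View pics/sidec.png

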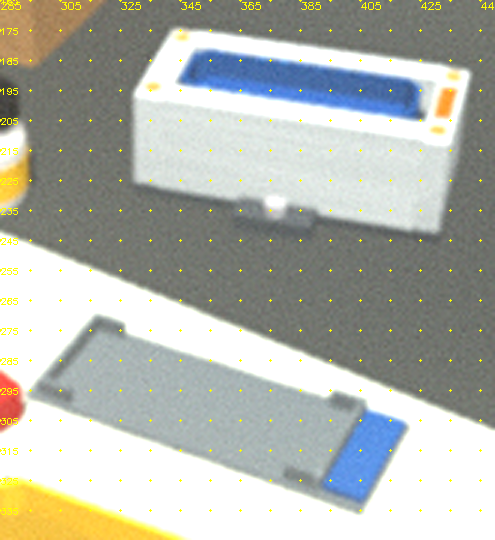

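Read-offs are done: mould top corners and bolts, tray outer corners and label corners in both views. Next is triangulation.

```bash
cat > h.py <<'E'
from bench import bot
import numpy as np,cv2
np.set_printoptions(precision=4,suppress=True)
def P(n):
    c=bot.get_calibration(n); return np.asarray(c["K"])@np.linalg.inv(c["cam_to_world"])[:3]
def tri(a,b): # top px, side px
    X=cv2.triangulatePoints(P("top"),P("side"),np.array(a,float).T,np.array(b,float).T); return (X[:3]/X[3]).T
def ray(n,uv,z):
    M=P(n); H=M[:,[0,1,3]]+np.outer(M[:,2],[0,0,z]); 
    v=np.linalg.solve(H,[uv[0],uv[1],1]); return v[:2]/v[2]
E
python3 - <<'E'
from h import *
f=lambda l:[(285+x/3,175+y/3) for x,y in l]; g=lambda l:[(285+x/3,165+y/3) for x,y in l]
# mould: nose +y, nose -y, tail -y, tail +y ; corners and bolts
M=tri(f([(350,75),(488,31),(588,341),(443,387),(367,85),(473,52),(567,334),(459,367)]),
      g([(134,97),(172,30),(470,71),(443,142),(153,87),(182,37),(454,76),(438,130)]))
print(M)
for q in(M[:4],M[4:]):
    d=(q[0]+q[1]-q[2]-q[3]);w=q[0]+q[3]-q[1]-q[2]
    print(q.mean(0),np.hypot(*d[:2])/2,np.hypot(*w[:2])/2,np.arctan2(d[1],d[0]),np.arctan2(-w[0],w[1]))
# tray: nose +y,nose -y,label outer -y,+y,label inner +y,-y
ft=f([(23,193),(134,181),(170,479),(60,494),(60,458),(165,447)]);gt=g([(28,395),(97,315),(407,424),(362,503),(320,486),(366,410)])
T=tri(ft,gt);print(T)
q=T[:4];d=(q[0]+q[1]-q[2]-q[3]);w=q[0]+q[3]-q[1]-q[2]
print(np.hypot(*d[:2])/2,np.hypot(*w[:2])/2,np.arctan2(d[1],d[0]),np.arctan2(-w[0],w[1]))
for z,i in((.013,2),(.013,3),(.009,4),(.009,5)): print(ray("top",ft[i],z),ray("side",gt[i],z))
# top-view shell cavity ends (dark cavity corners) at z .075
E
```

```text
[[ 0.6651 -0.0818  0.0683]
 [ 0.6901 -0.1663  0.0717]
 [ 0.4995 -0.22    0.0744]
 [ 0.4755 -0.1314  0.0747]
 [ 0.6577 -0.0916  0.0733]
 [ 0.6765 -0.1563  0.0748]
 [ 0.5044 -0.2072  0.0752]
 [ 0.4857 -0.1422  0.0741]]
[ 0.5826 -0.1499  0.0722] 0.19699084956584098 0.089881827285772 0.2653395577652317 0.2761977298784385
[ 0.5811 -0.1493  0.0743] 0.17942960160957516 0.06750230920587777 0.28639796426460107 0.2817384896552059
[[ 0.5998  0.1248 -0.0004]
 [ 0.6051  0.0516  0.0059]
 [ 0.4145  0.0327  0.0026]
 [ 0.4062  0.1031  0.0062]
 [ 0.4294  0.1031  0.0053]
 [ 0.436   0.036   0.0043]]
0.1931475339357566 0.0721438243637049 0.10536822429766145 0.09383117174530066
[0.4152 0.0325] [0.4106 0.0441]
[0.4069 0.1026] [0.4037 0.1098]
[0.4292 0.1026] [0.4283 0.107 ]
[0.4351 0.0353] [0.4353 0.0419]
```

Run:
```python
from h import *
f=lambda l:[(285+x/3,175+y/3) for x,y in l]
im=cv2.imread("pics/top0.png"); M=P("top"); out=[]
def rect(c,yaw,z,s=3,W=260,Hh=115):
    R=np.array([[np.cos(yaw),-np.sin(yaw)],[np.sin(yaw),np.cos(yaw)]])
    # out px (u,v): local x=(u/s-W/2)mm, y=-(v/s-Hh/2)mm
    A=np.array([[1/s,0,-W/2],[0,-1/s,Hh/2],[0,0,1]]); A[:2]/=1000
    B=np.zeros((4,3)); B[:2]=R@A[:2]+np.outer(c,[0,0,1]); B[2,2]=z; B[3,2]=1
    o=cv2.warpPerspective(im,M@B,(W*s,Hh*s),flags=cv2.WARP_INVERSE_MAP|cv2.INTER_CUBIC)
    o=cv2.convertScaleAbs(o,alpha=1.4,beta=25)
    for x in range(-130,131,10):
        for y in range(-50,51,10):
            cv2.circle(o,(int((x+W/2)*s),int((Hh/2-y)*s)),1,(0,255,255) if x and y else (0,0,255),-1)
        if x%20==0: cv2.putText(o,str(x),(int((x+W/2)*s)-8,10),0,.35,(0,255,0),1)
    return o[:295+20]
a=rect((.581,-.1495),.283,.075,W=260,Hh=98); b=rect((.5175,.079),.10,.012,W=260,Hh=98)
cv2.imwrite("pics/rect.png",np.vstack([a,b])); print(a.shape)
```

```text
(294, 780, 3)
```

View pics/rect.png

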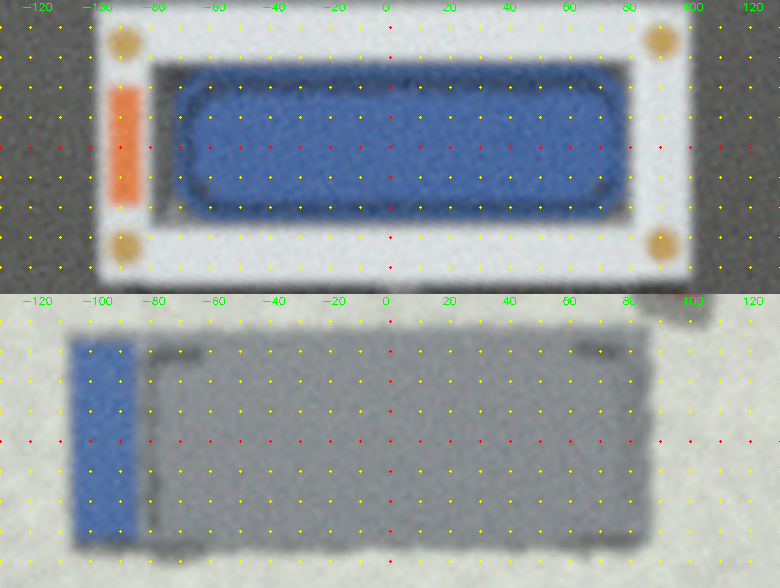

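Mould origin ≈ (.584,-.1475) at yaw .285; tray ≈ (.5186,.0797) at yaw .108. The heights check out: the mould top triangulates to .074.

```bash
cat >> h.py <<'E'
from scipy.spatial.transform import Rotation as Ro
def down(yaw,pitch=0): # tool x = -local x, y=+local y, z down; pitch = nose-up tilt of shell
    R=Ro.from_euler('z',yaw)*Ro.from_euler('y',-pitch)
    return R*Ro.from_matrix([[-1,0,0],[0,1,0],[0,0,-1]])
MO=np.array([.5839,-.1475]);MY=.285;TO=np.array([.5186,.0797]);TY=.108
def loc(O,yaw,x,y,z): return np.r_[O+Ro.from_euler('z',yaw).as_matrix()[:2,:2]@[x,y],z]
def go(p,R):
    s=bot.read_state(); C=Ro.from_quat(s["tcp_rot"])
    rv=(C.inv()*R).as_rotvec(); 
    print("t",round(s["clock"],2),"pos",s["ee_pos"],"w",s["gripper_width"],"F",s["contact_force"],"grip",s["gripper_force"])
    print("rot total deg",np.degrees(rv),"share",rv/np.pi)
    print("travel shares, frame now",C.inv().apply(p-s["ee_pos"])/.04,"frame after turn",R.inv().apply(p-s["ee_pos"])/.04)
E
python3 -c "
from h import *
go(loc(MO,MY,-.057,0,.24),down(MY)); print(loc(MO,MY,-.057,0,.24))"
```

```text
t 0.1 pos [ 0.2715 -0.5624  0.2466] w 0.0869727775550842 F [-0.4622  0.2346  0.4962] grip 0.0
rot total deg [ 0.1139 -0.0145  9.43  ] share [ 0.0006 -0.0001  0.0524]
travel shares, frame now [-10.135    6.1807   0.1754] frame after turn [-8.9853  7.7581  0.1639]
[ 0.5292 -0.1635  0.24  ]
```

>>> apply_moves(deltas=[{"travel":[0,0,0],"twist":[0,0,0.026],"fingers":1},{"travel":[0,0,0],"twist":[0,0,0.026],"fingers":1},{"travel":[-0.6,0.52,0],"twist":[0,0,0],"fingers":1},{"travel":[-0.75,0.65,0],"twist":[0,0,0],"fingers":1},{"travel":[-0.75,0.65,0],"twist":[0,0,0],"fingers":1},{"travel":[-0.75,0.65,0],"twist":[0,0,0],"fingers":1},{"travel":[-0.75,0.65,0],"twist":[0,0,0],"fingers":1},{"travel":[-0.75,0.65,0],"twist":[0,0,0],"fingers":1},{"travel":[-0.75,0.65,0],"twist":[0,0,0],"fingers":1},{"travel":[-0.75,0.65,0],"twist":[0,0,0],"fingers":1}], newtons=25)

```text
clock: 0.93
ee_pos: [0.4394, -0.3002, 0.2473]
tcp_rot: [-0.143, 0.99, 0.0, -0.0]
contact_force: [0.2, -0.9, -0.5]
gripper_width: 0.0281
gripper_force: 0.0
```

```bash
python3 -c "
from h import *
go(loc(MO,MY,-.057,0,.12),down(MY))"
```

```text
t 0.93 pos [ 0.4394 -0.3002  0.2473] w 0.028114571676554963 F [ 0.2108 -0.9042 -0.5351] grip 0.0
rot total deg [ 0.0256 -0.0182  0.0733] share [ 0.0001 -0.0001  0.0004]
travel shares, frame now [-3.1209  2.6431  3.1833] frame after turn [-3.1165  2.6485  3.1832]
```

>>> apply_moves(deltas=[{"travel":[-0.7,0.6,0.2],"twist":[0,0,0],"fingers":1},{"travel":[-0.7,0.6,0.5],"twist":[0,0,0],"fingers":1},{"travel":[-0.7,0.6,0.5],"twist":[0,0,0],"fingers":1},{"travel":[-0.4,0.4,0.5],"twist":[0,0,0],"fingers":1},{"travel":[-0.1,0.1,0.7],"twist":[0,0,0],"fingers":1},{"travel":[0,0,0.6],"twist":[0,0,0],"fingers":1},{"travel":[0,0,0],"twist":[0,0,0],"fingers":1},{"travel":[0,0,0],"twist":[0,0,0],"fingers":1},{"travel":[0,0,0],"twist":[0,0,0],"fingers":1}])

```text
clock: 1.68
ee_pos: [0.5131, -0.1854, 0.129]
tcp_rot: [-0.143, 0.99, -0.0, 0.001]
contact_force: [-0.4, -0.1, -0.1]
gripper_width: 0.0002
gripper_force: 0.0
```

```bash
python3 -c "
from h import *
go(loc(MO,MY,-.057,0,.09),down(MY))
cv2.imwrite('pics/side1.png',cv2.resize(bot.capture('side')[90:260,270:490],None,fx=3,fy=3,interpolation=2))"
```

```text
t 1.68 pos [ 0.5131 -0.1854  0.129 ] w 0.00016457153534821516 F [-0.4134 -0.1319 -0.1143] grip 0.0
rot total deg [-0.0648  0.0755  0.0889] share [-0.0004  0.0004  0.0005]
travel shares, frame now [-0.5385  0.4128  0.9752] frame after turn [-0.5391  0.4126  0.975 ]
```

View pics/side1.png

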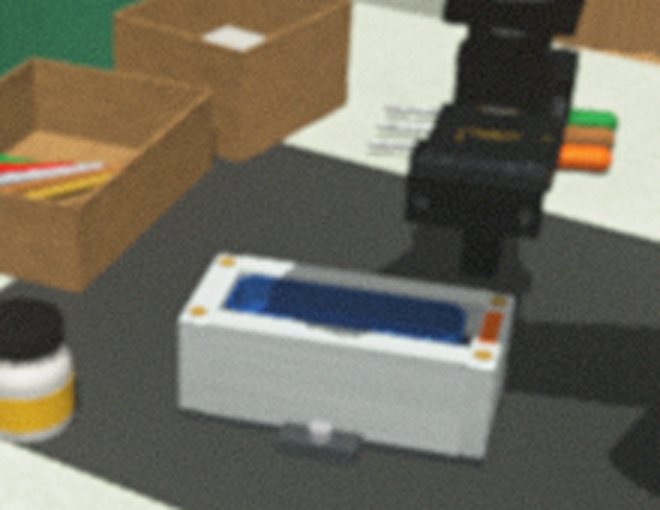

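The closed fingers hover behind and above the tail (tips at about 480,270 in the crop), clear of the mould. I'll centre them over the press point.

>>> apply_moves(deltas=[{"travel":[-0.4,0.3,0],"twist":[0,0,0],"fingers":1},{"travel":[-0.14,0.11,0.3],"twist":[0,0,0],"fingers":1},{"travel":[0,0,0.4],"twist":[0,0,0],"fingers":1},{"travel":[0,0,0.25],"twist":[0,0,0],"fingers":1},{"travel":[0,0,0],"twist":[0,0,0],"fingers":1},{"travel":[0,0,0],"twist":[0,0,0],"fingers":1}])

```text
clock: 2.23
ee_pos: [0.5286, -0.1636, 0.0904]
tcp_rot: [-0.143, 0.99, -0.0, 0.0]
contact_force: [0.4, 0.1, 0.0]
gripper_width: 0.0003
gripper_force: 0.0
```

```bash
python3 -c "
from h import *
go(loc(MO,MY,-.057,0,.081),down(MY))"
```

```text
t 2.23 pos [ 0.5286 -0.1636  0.0904] w 0.0003205295290888906 F [0.4336 0.0971 0.0014] grip 0.0
rot total deg [-0.0227  0.0151  0.0574] share [-0.0001  0.0001  0.0003]
travel shares, frame now [-0.0155 -0.0023  0.2351] frame after turn [-0.0156 -0.0023  0.2351]
```

>>> apply_moves(deltas=[{"travel":[0,0,0.04],"fingers":1},{"travel":[0,0,0.04],"fingers":1},{"travel":[0,0,0.04],"fingers":1},{"travel":[0,0,0.04],"fingers":1},{"travel":[0,0,0.04],"fingers":1},{"travel":[0,0,0.04],"fingers":1},{"travel":[0,0,0.04],"fingers":1},{"travel":[0,0,0],"fingers":1}])

```text
invalid input at $.deltas[0]: expected keys travel, twist, fingers
```

>>> apply_moves(deltas=[{"travel":[0,0,0.04],"twist":[0,0,0],"fingers":1},{"travel":[0,0,0.04],"twist":[0,0,0],"fingers":1},{"travel":[0,0,0.04],"twist":[0,0,0],"fingers":1},{"travel":[0,0,0.04],"twist":[0,0,0],"fingers":1},{"travel":[0,0,0.04],"twist":[0,0,0],"fingers":1},{"travel":[0,0,0.04],"twist":[0,0,0],"fingers":1},{"travel":[0,0,0.04],"twist":[0,0,0],"fingers":1},{"travel":[0,0,0],"twist":[0,0,0],"fingers":1}])

```text
clock: 2.9
ee_pos: [0.5283, -0.1633, 0.0793]
tcp_rot: [-0.143, 0.99, -0.0, -0.0]
contact_force: [-1.5, 0.4, 5.3]
gripper_width: 0.0005
gripper_force: 2.6
```

Contact at about the expected height (5.3 N). I'll continue gently.

>>> apply_moves(deltas=[{"travel":[0,0,0.04],"twist":[0,0,0],"fingers":1},{"travel":[0,0,0.04],"twist":[0,0,0],"fingers":1},{"travel":[0,0,0.04],"twist":[0,0,0],"fingers":1},{"travel":[0,0,0.04],"twist":[0,0,0],"fingers":1},{"travel":[0,0,0.04],"twist":[0,0,0],"fingers":1},{"travel":[0,0,0.04],"twist":[0,0,0],"fingers":1}])

```text
clock: 3.4
ee_pos: [0.528, -0.1634, 0.07]
tcp_rot: [-0.143, 0.99, -0.0, -0.001]
contact_force: [-3.3, 0.3, 8.0]
gripper_width: 0.0004
gripper_force: 4.1
```

>>> apply_moves(deltas=[{"travel":[0,0,0.04],"twist":[0,0,0],"fingers":1},{"travel":[0,0,0.04],"twist":[0,0,0],"fingers":1},{"travel":[0,0,0.04],"twist":[0,0,0],"fingers":1},{"travel":[0,0,0.03],"twist":[0,0,0],"fingers":1}])

```text
clock: 3.73
ee_pos: [0.5288, -0.1632, 0.0641]
tcp_rot: [-0.143, 0.99, -0.0, 0.0]
contact_force: [-2.3, 0.8, 7.3]
gripper_width: 0.0003
gripper_force: 3.6
```

>>> apply_moves(deltas=[{"travel":[0,0,0.03],"twist":[0,0,0],"fingers":1},{"travel":[0,0,0.03],"twist":[0,0,0],"fingers":1},{"travel":[0,0,0],"twist":[0,0,0],"fingers":1}])

```text
clock: 3.98
ee_pos: [0.529, -0.1632, 0.0634]
tcp_rot: [-0.144, 0.99, -0.001, 0.0]
contact_force: [-5.7, 2.5, 16.9]
gripper_width: 0.0001
gripper_force: 8.4
```

Force rose to 17 N at the expected depth, so this is likely the stop. I'll check with the camera.

```bash
python3 -c "
from h import *
cv2.imwrite('pics/side2.png',cv2.resize(bot.capture('side')[110:250,300:480],None,fx=4,fy=4,interpolation=2))"
```

```text
(no output)
```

View pics/side2.png

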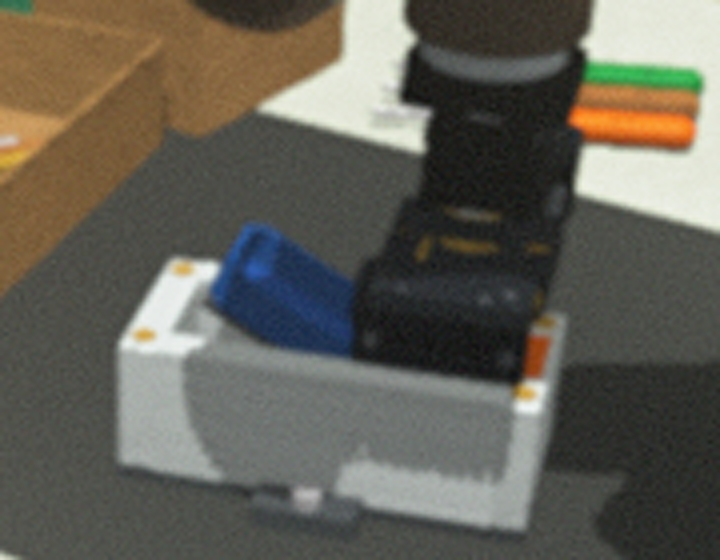

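The nose stands well up (rim at about 255,225 in the crop). Geometry predicts the tip at 39 mm at full tip and it measures 38 mm, and the force jump agrees. I'll retract, then measure.

>>> apply_moves(deltas=[{"travel":[0,0,-0.1],"twist":[0,0,0],"fingers":1},{"travel":[0,0,-0.5],"twist":[0,0,0],"fingers":1},{"travel":[0,0,-0.9],"twist":[0,0,0],"fingers":1},{"travel":[0,0,-0.9],"twist":[0,0,0],"fingers":1},{"travel":[0,0,-0.9],"twist":[0,0,0],"fingers":1},{"travel":[0.7,0,-0.5],"twist":[0,0,0],"fingers":1},{"travel":[0.9,0,0],"twist":[0,0,0],"fingers":1},{"travel":[0.7,0,0],"twist":[0,0,0],"fingers":0},{"travel":[0,0,0],"twist":[0,0,0],"fingers":-0.7}])

```text
clock: 4.78
ee_pos: [0.4354, -0.1895, 0.2128]
tcp_rot: [-0.141, 0.99, 0.001, -0.001]
contact_force: [0.0, 0.6, -0.0]
gripper_width: 0.0075
gripper_force: 0.0
```

Run:
```python
from h import *
s=bot.capture('side');t=bot.capture('top');cv2.imwrite('pics/s3f.png',s);cv2.imwrite('pics/t3f.png',t)
def shellpts(th):
    o=[]
    for x,y,z in[(75,16,0),(75,-16,0),(75,16,22),(75,-16,22),(65,26,0),(65,26,22),(65,-26,22),(65,-26,0)]:
        a,b=x+15,z+5; X=-15+a*np.cos(th)-b*np.sin(th);Z=48+a*np.sin(th)+b*np.cos(th)
        o.append(loc(MO,MY,X/1e3,y/1e3,Z/1e3))
    return np.array(o)
A=[]
for n,im,(r,c) in(("side",s,(120,310)),("top",t,(165,380))):
    k=6; w=im[r:r+95,c:c+65]; w=cv2.resize(w,None,fx=k,fy=k,interpolation=2); w=cv2.convertScaleAbs(w,alpha=1.4,beta=20)
    for th,col in((.5,(0,255,0)),(.42,(0,0,255))):
        X=shellpts(th); h=np.c_[X,np.ones(8)]@P(n).T; uv=h[:,:2]/h[:,2:]
        for u,v in uv: cv2.circle(w,(int((u-c+.5)*k),int((v-r+.5)*k)),3,col,1)
    A.append(w)
cv2.imwrite('pics/chk.png',np.hstack(A)); go(loc(MO,MY,.048,0,.16),down(MY,.5))
```

```text
t 4.88 pos [ 0.4397 -0.1894  0.2131] w 0.014869662589384991 F [ 0.9697  0.7217 -0.6913] grip 0.0
rot total deg [ -0.0169 -28.585    0.0484] share [-0.0001 -0.1588  0.0003]
travel shares, frame now [-4.9533 -0.0122  1.3323] frame after turn [-3.712  -0.0092  3.5399]
```

View pics/chk.png

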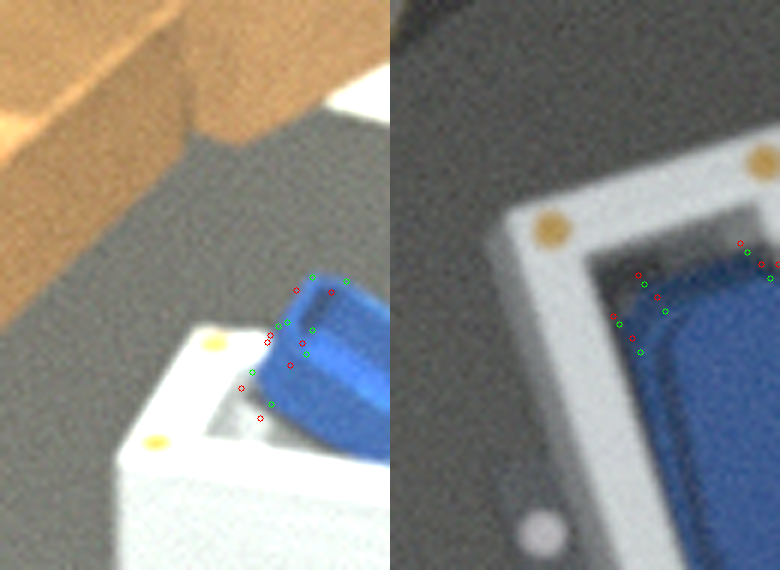

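The nose rim matches the 0.5 rad model (green), with the shell slid a few mm towards the tail. So the ejector is fully tipped. Turning the tool to the shell's tilt now.

>>> apply_moves(deltas=[{"travel":[0,0,0],"twist":[0,-0.032,0],"fingers":-0.75},{"travel":[0,0,0],"twist":[0,-0.032,0],"fingers":-0.75},{"travel":[0,0,0],"twist":[0,-0.032,0],"fingers":-0.75},{"travel":[0,0,0],"twist":[0,-0.032,0],"fingers":-0.75},{"travel":[0,0,0],"twist":[0,-0.031,0],"fingers":-0.75},{"travel":[0,0,0],"twist":[0,0,0],"fingers":-0.75}])

```text
clock: 5.38
ee_pos: [0.4393, -0.1891, 0.2119]
tcp_rot: [-0.136, 0.959, 0.036, 0.246]
contact_force: [-0.3, -0.4, -0.3]
gripper_width: 0.0539
gripper_force: 0.0
```

```bash
python3 -c "
from h import *
go(loc(MO,MY,-.0018,0,.151),down(MY,.5))"
```

```text
t 5.38 pos [ 0.4393 -0.1891  0.2119] w 0.053900634716481655 F [-0.3354 -0.4147 -0.315 ] grip 0.0
rot total deg [ 0.0841  0.1017 -0.1735] share [ 0.0005  0.0006 -0.001 ]
travel shares, frame now [-2.5261 -0.0151  3.1223] frame after turn [-2.5316 -0.0181  3.1178]
```

>>> apply_moves(deltas=[{"travel":[-0.6,0,0],"twist":[0,0,0],"fingers":-0.75},{"travel":[-0.8,0,0.3],"twist":[0,0,0],"fingers":-0.75},{"travel":[-0.7,0,0.6],"twist":[0,0,0],"fingers":-0.75},{"travel":[-0.3,0,0.8],"twist":[0,0,0],"fingers":-0.75},{"travel":[-0.13,0,0.8],"twist":[0,0,0],"fingers":-0.75},{"travel":[0,0,0.5],"twist":[0,0,0],"fingers":-0.75},{"travel":[0,0,0.12],"twist":[0,0,0],"fingers":-0.75},{"travel":[0,0,0],"twist":[0,0,0],"fingers":-0.75},{"travel":[0,0,0],"twist":[0,0,0],"fingers":-0.75}])

```text
clock: 6.13
ee_pos: [0.5834, -0.1471, 0.1518]
tcp_rot: [-0.139, 0.959, 0.035, 0.244]
contact_force: [-0.4, 0.5, 0.3]
gripper_width: 0.0759
gripper_force: 0.0
```

```bash
python3 -c "
from h import *
go(loc(MO,MY,.0222,0,.1071),down(MY,.5))"
```

```text
t 6.13 pos [ 0.5834 -0.1471  0.1518] w 0.07589968131580042 F [-0.3807  0.5323  0.339 ] grip 0.0
rot total deg [ 0.0311 -0.0662  0.1357] share [ 0.0002 -0.0004  0.0008]
travel shares, frame now [ 0.0397 -0.014   1.2522] frame after turn [ 0.0411 -0.0134  1.2522]
```

>>> apply_moves(deltas=[{"travel":[0.04,-0.01,0.3],"twist":[0,0,0],"fingers":-0.75},{"travel":[0,0,0.4],"twist":[0,0,0],"fingers":-0.75},{"travel":[0,0,0.35],"twist":[0,0,0],"fingers":-0.75},{"travel":[0,0,0.2],"twist":[0,0,0],"fingers":-0.75},{"travel":[0,0,0],"twist":[0,0,0],"fingers":-0.75},{"travel":[0,0,0],"twist":[0,0,0],"fingers":-0.75}])

```text
clock: 6.63
ee_pos: [0.6046, -0.1414, 0.1072]
tcp_rot: [-0.138, 0.959, 0.035, 0.245]
contact_force: [-0.3, 0.8, 0.4]
gripper_width: 0.0761
gripper_force: 0.0
```

```bash
python3 -c "
from h import *
go(loc(MO,MY,.0222,0,.1071),down(MY,.5))
s=cv2.resize(bot.capture('side')[110:250,300:480],None,fx=3,fy=3,interpolation=2);t=cv2.resize(bot.capture('top')[170:310,370:470],None,fx=3,fy=3,interpolation=2)
cv2.imwrite('pics/s4.png',np.hstack([s,t[:420,:259]]))"
```

```text
t 6.63 pos [ 0.6046 -0.1414  0.1072] w 0.07606071160212742 F [-0.3137  0.7988  0.3982] grip 0.0
rot total deg [ 0.0203 -0.0137  0.078 ] share [ 0.0001 -0.0001  0.0004]
travel shares, frame now [-0.0117 -0.0017  0.0105] frame after turn [-0.0117 -0.0017  0.0105]
```

View pics/s4.png

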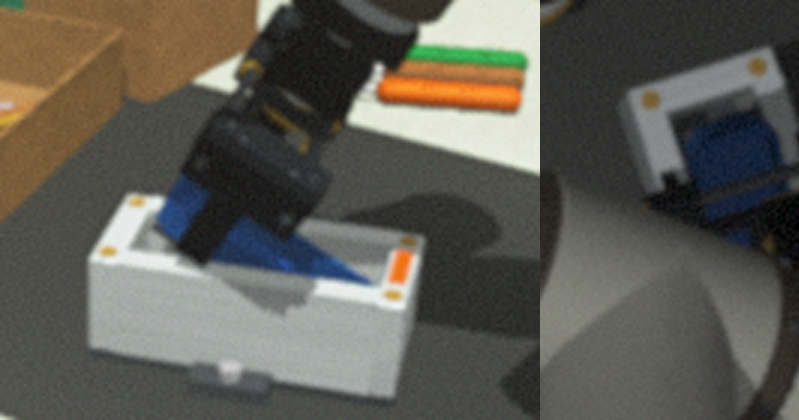

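The fingers straddle the raised nose part (finger at about 205,235), tips above the mould's rim. Closing.

>>> apply_moves(deltas=[{"travel":[0,0,0],"twist":[0,0,0],"fingers":0.1},{"travel":[0,0,0],"twist":[0,0,0],"fingers":0.3},{"travel":[0,0,0],"twist":[0,0,0],"fingers":0.5},{"travel":[0,0,0],"twist":[0,0,0],"fingers":0.5},{"travel":[0,0,0],"twist":[0,0,0],"fingers":0.5},{"travel":[0,0,0],"twist":[0,0,0],"fingers":0.5}], newtons=25)

```text
clock: 7.23
ee_pos: [0.6045, -0.1411, 0.1071]
tcp_rot: [-0.138, 0.959, 0.035, 0.245]
contact_force: [-1.2, -0.0, 1.7]
gripper_width: 0.0519
gripper_force: 25.0
```

>>> apply_moves(deltas=[{"travel":[-0.048,0,-0.088],"twist":[0,0,0],"fingers":0.5},{"travel":[-0.096,0,-0.176],"twist":[0,0,0],"fingers":0.5},{"travel":[-0.12,0,-0.22],"twist":[0,0,0],"fingers":0.5},{"travel":[-0.18,0,-0.33],"twist":[0,0,0],"fingers":0.5},{"travel":[-0.18,0,-0.33],"twist":[0,0,0],"fingers":0.5},{"travel":[-0.18,0,-0.33],"twist":[0,0,0],"fingers":0.5},{"travel":[-0.18,0,-0.33],"twist":[0,0,0],"fingers":0.5},{"travel":[-0.18,0,-0.33],"twist":[0,0,0],"fingers":0.5},{"travel":[-0.18,0,-0.33],"twist":[0,0,0],"fingers":0.5},{"travel":[-0.12,0,-0.22],"twist":[0,0,0],"fingers":0.5}])

```text
clock: 8.07
ee_pos: [0.6048, -0.1412, 0.2318]
tcp_rot: [-0.139, 0.959, 0.035, 0.246]
contact_force: [-0.3, -0.8, -1.1]
gripper_width: 0.0517
gripper_force: 25.0
```

```bash
python3 -c "
from h import *
print(loc(TO,TY,.048,0,.17)); go(loc(TO,TY,.048,0,.17),down(TY))"
```

```text
[0.5663 0.0849 0.17  ]
t 8.07 pos [ 0.6048 -0.1412  0.2318] w 0.051676205070339105 F [-0.3232 -0.8167 -1.1463] grip 24.978740215301514
rot total deg [ 2.4837 28.6812 10.0417] share [0.0138 0.1593 0.0558]
travel shares, frame now [0.1463 5.6954 1.6726] frame after turn [0.3462 5.7226 1.5454]
```

>>> apply_moves(deltas=[{"travel":[0,0.2,0],"twist":[0,0.0265,0],"fingers":0.5},{"travel":[0,0.4,0],"twist":[0,0.0265,0],"fingers":0.5},{"travel":[0,0.4,0],"twist":[0,0.0265,0],"fingers":0.5},{"travel":[0,0.4,0],"twist":[0,0.0265,0],"fingers":0.5},{"travel":[0,0.4,0],"twist":[0,0.0265,0],"fingers":0.5},{"travel":[0,0.4,0],"twist":[0,0.0265,0],"fingers":0.5},{"travel":[0,0.4,0],"twist":[0,0,0.019],"fingers":0.5},{"travel":[0,0.4,0],"twist":[0,0,0.019],"fingers":0.5},{"travel":[0,0.4,0],"twist":[0,0,0.019],"fingers":0.5},{"travel":[0,0.3,0],"twist":[0,0,0],"fingers":0.5}])

```text
clock: 8.9
ee_pos: [0.5675, 0.0032, 0.2295]
tcp_rot: [-0.053, 0.999, 0.0, 0.0]
contact_force: [0.0, 0.7, -1.2]
gripper_width: 0.0521
gripper_force: 25.0
```

```bash
python3 -c "
from h import *
go(loc(TO,TY,.048,0,.11),down(TY))"
```

```text
t 8.9 pos [0.5675 0.0032 0.2295] w 0.05205423899585564 F [ 0.002   0.7134 -1.2354] grip 24.97922569513321
rot total deg [ 0.0144  0.0543 -0.0821] share [ 0.0001  0.0003 -0.0005]
travel shares, frame now [-0.185   2.033   2.9879] frame after turn [-0.1907  2.0335  2.9872]
```

>>> apply_moves(deltas=[{"travel":[-0.03,0.4,0.1],"twist":[0,0,0],"fingers":0.5},{"travel":[-0.05,0.5,0.4],"twist":[0,0,0],"fingers":0.5},{"travel":[-0.05,0.5,0.5],"twist":[0,0,0],"fingers":0.5},{"travel":[-0.05,0.4,0.5],"twist":[0,0,0],"fingers":0.5},{"travel":[0,0.1,0.5],"twist":[0,0,0],"fingers":0.5},{"travel":[0,0,0.5],"twist":[0,0,0],"fingers":0.5},{"travel":[0,0,0.3],"twist":[0,0,0],"fingers":0.5},{"travel":[0,0,0.1],"twist":[0,0,0],"fingers":0.5},{"travel":[0,0,0],"twist":[0,0,0],"fingers":0.5},{"travel":[0,0,0],"twist":[0,0,0],"fingers":0.5}])

```text
clock: 9.73
ee_pos: [0.5674, 0.0783, 0.114]
tcp_rot: [-0.054, 0.999, 0.0, 0.001]
contact_force: [0.2, -1.0, -2.7]
gripper_width: 0.0519
gripper_force: 25.0
```

Run:
```python
from h import *
go(loc(TO,TY,.048,0,.04),down(TY))
s=bot.capture('side');t=bot.capture('top')
cv2.imwrite('pics/s5.png',np.hstack([cv2.resize(s[190:345,285:440],None,fx=3,fy=3,interpolation=2),cv2.resize(t[215:370,255:365],None,fx=3,fy=3,interpolation=2)]))
```

```text
t 9.73 pos [0.5674 0.0783 0.114 ] w 0.051871213203327396 F [ 0.1874 -1.015  -2.7377] grip 24.97883141040802
rot total deg [-0.0032  0.0921  0.0089] share [-0.      0.0005  0.    ]
travel shares, frame now [0.0116 0.1651 1.85  ] frame after turn [0.0087 0.165  1.85  ]
```

View pics/s5.png

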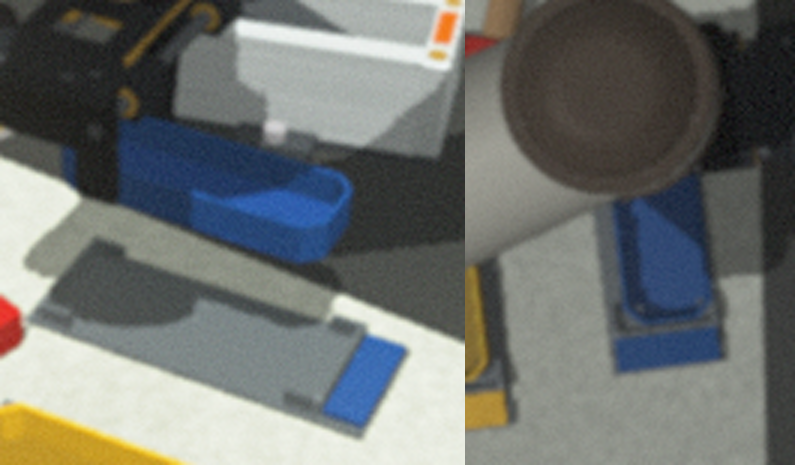

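The shell hangs level over the tray, open side up; its tail end in the top crop is at about (668,318). Now to locate it relative to the pocket.

Run:
```python
from h import *
R=Ro.from_euler('z',TY).as_matrix()[:2,:2]
p=bot.read_state()["ee_pos"]; print("tcp in tray",R.T@(p[:2]-TO))
tp=lambda x,y:(255+(x-465)/3,215+y/3)
for q in((668,318),(616,250),(708,250)): print(q,R.T@(ray("top",tp(*q),.107)-TO))
# overlay model, for TCP shell coordinate g: centre = tcp-g
t=cv2.imread('pics/s5.png')
for g,col in((44,(0,255,0)),(50,(0,0,255))):
  for x,y in((-75,-16),(-75,16),(-65,26),(-65,-26)):
    for z in(0,22):
      w=np.r_[p[:2]+R@[(x-g)/1e3,y/1e3],p[2]-.029+z/1e3,1]
      for n,ox,oy,sx in(("side",285,190,0),("top",255,215,465)):
        h=P(n)@w; u,v=h[:2]/h[2]; cv2.circle(t,(int((u-ox+.5)*3+sx),int((v-oy+.5)*3)),2,col,-1)
cv2.imwrite('pics/s5o.png',cv2.resize(np.hstack([t[130:290,220:380],t[220:380,590:750]]),None,fx=2.4,fy=2.4))
```

```text
tcp in tray [ 0.0485 -0.0065]
(668, 318) [-0.0703 -0.0068]
(616, 250) [-0.0276  0.0184]
(708, 250) [-0.0342 -0.0349]
```

View pics/s5o.png

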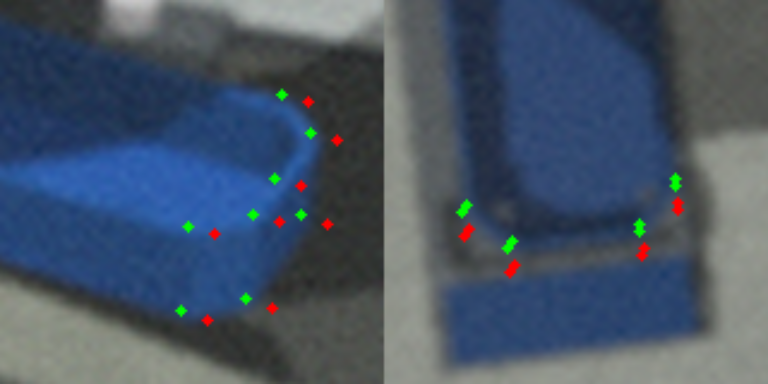

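The model fit gives TCP at shell x ≈ 45.5, level. So: shift 3 mm towards the tail, 6.5 mm in +y, and lower.

>>> apply_moves(deltas=[{"travel":[0.04,0.1,0.2],"twist":[0,0,0],"fingers":0.5},{"travel":[0.035,0.065,0.4],"twist":[0,0,0],"fingers":0.5},{"travel":[0,0,0.4],"twist":[0,0,0],"fingers":0.5},{"travel":[0,0,0.3],"twist":[0,0,0],"fingers":0.5},{"travel":[0,0,0.2],"twist":[0,0,0],"fingers":0.5},{"travel":[0,0,0.1],"twist":[0,0,0],"fingers":0.5},{"travel":[0,0,0],"twist":[0,0,0],"fingers":0.5},{"travel":[0,0,0],"twist":[0,0,0],"fingers":0.5},{"travel":[0,0,0],"twist":[0,0,0],"fingers":0.5}])

```text
clock: 10.58
ee_pos: [0.5636, 0.0848, 0.05]
tcp_rot: [-0.054, 0.999, 0.0, 0.001]
contact_force: [0.8, 0.6, -2.6]
gripper_width: 0.0519
gripper_force: 25.0
```

Run:
```python
from h import *
go(loc(TO,TY,.0455,0,.033),down(TY))
s=bot.capture('side');t=bot.capture('top')
cv2.imwrite('pics/s6.png',np.hstack([cv2.resize(s[230:345,285:440],None,fx=3,fy=3,interpolation=2),cv2.resize(t[245:360,275:365],None,fx=3,fy=3,interpolation=2)]))
```

```text
t 10.58 pos [0.5636 0.0848 0.05  ] w 0.051915583686832766 F [ 0.7608  0.5917 -2.6174] grip 24.978763461112976
rot total deg [ 0.0215  0.1011 -0.0208] share [ 0.0001  0.0006 -0.0001]
travel shares, frame now [-0.0051 -0.0047  0.4252] frame after turn [-0.0059 -0.0045  0.4252]
```

View pics/s6.png

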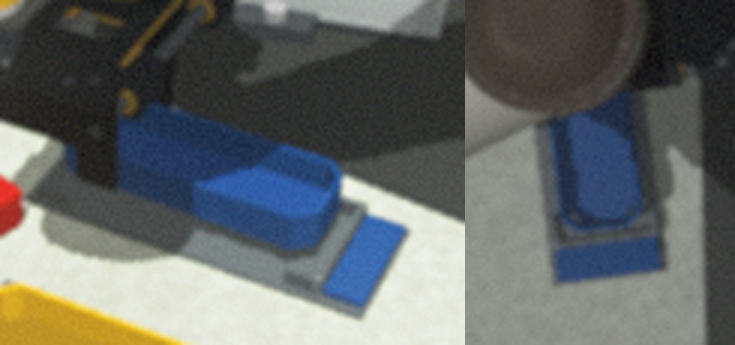

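That was already more than ten views (I count 12), so no more pictures. From here on I check numerically: blue segmentation in the tray frame.

```bash
cat >> h.py <<'E'
def blue(im,z,lo,hi):
    "median y-centre, width and slope of blue pixels (top view) in tray frame at height z, for local x in lo..hi"
    h=cv2.cvtColor(cv2.GaussianBlur(im,(3,3),0),cv2.COLOR_BGR2HSV)
    v,u=np.nonzero((h[...,0]>100)&(h[...,0]<125)&(h[...,1]>110)); k=(u>270)&(u<370)&(v>220)&(v<345)
    M=P("top"); Hm=np.linalg.inv(M[:,[0,1,3]]+np.outer(M[:,2],[0,0,z])); q=Hm@np.vstack([u[k],v[k],np.ones(k.sum())]); q=q[:2]/q[2]
    L=Ro.from_euler('z',TY).as_matrix()[:2,:2].T@(q-TO[:,None])*1000
    m=(L[0]>lo)&(L[0]<hi)&(abs(L[1])<45); L=L[:,m]; C=[]
    for x in range(lo,hi,4):
        r=L[1][(L[0]>=x)&(L[0]<x+4)]
        if len(r)>6: C.append((x+2,(r.min()+r.max())/2,r.max()-r.min()))
    C=np.array(C); print("z",z,"y-centre",np.median(C[:,1]),"width",np.median(C[:,2]),"slope",np.polyfit(C[:,0],C[:,1],1)[0],"x range",L[0].min(),L[0].max(),len(C))
E
python3 - <<'E'
from h import *
t=bot.capture("top"); cv2.imwrite("pics/t7.png",t)
blue(cv2.imread("pics/top0.png"),.009,-115,-75); blue(t,.009,-115,-86)
blue(t,.043,-60,-10); blue(t,.043,-80,-10)
E
```

```text
z 0.009 y-centre 0.3063669533331961 width 62.05091785316644 slope -0.046455232664017444 x range -105.92423586306876 -86.8847237947384 5
z 0.009 y-centre 0.06629914545524684 width 62.306614219005205 slope 0.0010414497370574648 x range -105.92423586306876 -86.87610716794646 5
z 0.043 y-centre -1.2165941816442007 width 47.45186127715067 slope 0.022384131448219217 x range -59.922510715941876 -10.02817809032708 13
z 0.043 y-centre -1.2110676166438417 width 47.45186127715067 slope 0.006489549205063339 x range -73.86921286994087 -10.02817809032708 17
```

Label centre is at y≈0.2, the shell at y≈-1.2 and its tail at about -75: within the ±4 mm slack. Lowering.

>>> apply_moves(deltas=[{"travel":[0,0.02,0.1],"twist":[0,0,0],"fingers":0.5},{"travel":[0,0,0.1],"twist":[0,0,0],"fingers":0.5},{"travel":[0,0,0.08],"twist":[0,0,0],"fingers":0.5},{"travel":[0,0,0.05],"twist":[0,0,0],"fingers":0.5},{"travel":[0,0,0],"twist":[0,0,0],"fingers":0.5},{"travel":[0,0,0],"twist":[0,0,0],"fingers":0.5}])

```text
clock: 11.23
ee_pos: [0.5628, 0.0852, 0.0357]
tcp_rot: [-0.054, 0.999, -0.0, -0.0]
contact_force: [-0.3, 0.2, -2.9]
gripper_width: 0.0518
gripper_force: 25.0
```

>>> apply_moves(deltas=[{"travel":[0,0,0.025],"twist":[0,0,0],"fingers":0.5},{"travel":[0,0,0.025],"twist":[0,0,0],"fingers":0.5},{"travel":[0,0,0],"twist":[0,0,0],"fingers":0.5}])

```text
clock: 11.48
ee_pos: [0.5629, 0.0853, 0.034]
tcp_rot: [-0.054, 0.999, 0.0, 0.0]
contact_force: [0.6, 0.8, -1.1]
gripper_width: 0.0517
gripper_force: 25.0
```

>>> apply_moves(deltas=[{"travel":[0,0,0.02],"twist":[0,0,0],"fingers":0.5},{"travel":[0,0,0.02],"twist":[0,0,0],"fingers":0.5},{"travel":[0,0,0],"twist":[0,0,0],"fingers":0.5}])

```text
clock: 11.73
ee_pos: [0.563, 0.0853, 0.0337]
tcp_rot: [-0.054, 0.999, -0.0, 0.0]
contact_force: [-2.1, 0.1, 5.8]
gripper_width: 0.0518
gripper_force: 25.0
```

Seated at the predicted height (.0337 against .033). Opening gently.

>>> apply_moves(deltas=[{"travel":[0,0,0],"twist":[0,0,0],"fingers":-0.3},{"travel":[0,0,0],"twist":[0,0,0],"fingers":-0.5},{"travel":[0,0,0],"twist":[0,0,0],"fingers":-0.7},{"travel":[0,0,0],"twist":[0,0,0],"fingers":-0.7},{"travel":[0,0,0],"twist":[0,0,0],"fingers":-0.7}])

```text
clock: 12.15
ee_pos: [0.5629, 0.0853, 0.0323]
tcp_rot: [-0.054, 0.999, -0.0, -0.0]
contact_force: [0.7, 1.2, 0.8]
gripper_width: 0.0716
gripper_force: 0.0
```

>>> apply_moves(deltas=[{"travel":[0,0,-0.1],"twist":[0,0,0],"fingers":-0.7},{"travel":[0,0,-0.3],"twist":[0,0,0],"fingers":-0.7},{"travel":[0,0,-0.6],"twist":[0,0,0],"fingers":-0.7},{"travel":[0,0,-0.9],"twist":[0,0,0],"fingers":-0.7},{"travel":[0,0,-0.9],"twist":[0,0,0],"fingers":-0.7},{"travel":[0,0,-0.9],"twist":[0,0,0],"fingers":-0.7},{"travel":[0,-0.7,-0.6],"twist":[0,0,0],"fingers":-0.7},{"travel":[0.5,-0.8,0],"twist":[0,0,0],"fingers":-0.7},{"travel":[0.5,-0.8,0],"twist":[0,0,0],"fingers":-0.7},{"travel":[0.5,-0.8,0],"twist":[0,0,0],"fingers":-0.7}])

```text
clock: 12.98
ee_pos: [0.5158, -0.0454, 0.2052]
tcp_rot: [-0.054, 0.999, 0.0, 0.001]
contact_force: [0.9, -0.5, -1.0]
gripper_width: 0.074
gripper_force: 0.0
```

>>> apply_moves(deltas=[{"travel":[0.5,-0.8,0],"twist":[0,0,0],"fingers":-0.7},{"travel":[0.5,-0.8,0],"twist":[0,0,0],"fingers":-0.7},{"travel":[0.3,-0.8,0],"twist":[0,0,0],"fingers":-0.7},{"travel":[0,-0.5,0],"twist":[0,0,0],"fingers":-0.7},{"travel":[0,0,0],"twist":[0,0,0],"fingers":-0.7},{"travel":[0,0,0],"twist":[0,0,0],"fingers":-0.7}])

```text
clock: 13.48
ee_pos: [0.4769, -0.1662, 0.2045]
tcp_rot: [-0.052, 0.999, 0.0, 0.0]
contact_force: [0.8, 0.4, -0.3]
gripper_width: 0.0739
gripper_force: 0.0
```

Run:
```python
from h import *
t=bot.capture("top"); s=bot.capture("side"); cv2.imwrite("pics/t8.png",t); cv2.imwrite("pics/s8.png",s)
blue(t,.026,-74,74); blue(t,.026,-60,60); blue(t,.026,-84,84)
st=bot.read_state(); print(st["clock"],st["ee_pos"],st["contact_force"])
# side view: shell's blue outline vs model flat in pocket / tail or nose raised 10 mm
h=cv2.cvtColor(cv2.GaussianBlur(s,(3,3),0),cv2.COLOR_BGR2HSV)
m=((h[...,0]>100)&(h[...,0]<128)&(h[...,1]>110)); m[:230]=0; m[345:]=0; m[:,:270]=0; m[:,450:]=0
R=Ro.from_euler('z',TY).as_matrix()[:2,:2]; M=P("side")
def mask(dn,dt):
    X=[]
    for x,y in((75,16),(75,-16),(65,26),(65,-26),(-75,16),(-75,-16),(-65,26),(-65,-26)):
        z0=4+dt+(dn-dt)*(x+75)/150
        for z in(z0,z0+22): X.append(np.r_[TO+R@[x/1e3,y/1e3],z/1e3,1])
    w=np.array(X)@M.T; hull=cv2.convexHull((w[:,:2]/w[:,2:]).astype(np.float32)).round().astype(np.int32)
    a=np.zeros(m.shape,np.uint8); cv2.fillPoly(a,[hull],1); return a>0
# drop label: keep largest component excluding label pixels
n,lab,stt,_=cv2.connectedComponentsWithStats(m.astype(np.uint8)); b=lab==1+stt[1:,4].argmax(); print("area",b.sum(),stt[1:,:5][stt[1:,4]>80].tolist())
for d in((0,0),(10,0),(0,10),(10,10),(5,5),(-5,0)):
    a=mask(*d); print(d,"IoU",round((a&b).sum()/(a|b).sum(),3))
# other things moved? top-view change outside tray/mould/arm
d=cv2.absdiff(cv2.GaussianBlur(t,(5,5),0),cv2.GaussianBlur(cv2.imread("pics/top0.png"),(5,5),0)).max(2)
for nme,(x0,y0,x1,y1) in dict(yellow=(222,250,272,362),mallet=(238,108,290,246),jar=(350,140,384,180)).items(): print(nme,np.percentile(d[y0:y1,x0:x1],[50,99]))
```

```text
z 0.026 y-centre -0.6637684740505936 width 46.21468773315456 slope -0.14626994812029717 x range -72.84949602517463 73.16421594537785 36
z 0.026 y-centre -0.7045714435959685 width 48.05180091250562 slope -0.1611788902598382 x range -59.828467919976234 59.92341401594417 30
z 0.026 y-centre -0.7529145249206808 width 46.104008015830715 slope -0.14171974263322004 x range -72.84949602517463 73.16421594537785 36
13.5833 [ 0.4772 -0.165   0.2044] [0.4631 0.7514 0.2843]
area 2567 [[307, 269, 92, 50, 2567], [393, 302, 26, 30, 416]]
(0, 0) IoU 0.87
(10, 0) IoU 0.812
(0, 10) IoU 0.81
(10, 10) IoU 0.713
(5, 5) IoU 0.823
(-5, 0) IoU 0.877
yellow [5. 7.]
mallet [5. 7.]
jar [3. 6.]
```

Run:
```python
from h import *
t=cv2.imread("pics/t8.png"); h=cv2.cvtColor(cv2.GaussianBlur(t,(3,3),0),cv2.COLOR_BGR2HSV)
R=Ro.from_euler('z',TY).as_matrix()[:2,:2]; M=P("top")
for sat in(80,110,130):
    m=((h[...,0]>100)&(h[...,0]<125)&(h[...,1]>sat)); m[:215]=0;m[350:]=0;m[:,:275]=0;m[:,365:]=0
    n,lab,st,_=cv2.connectedComponentsWithStats(m.astype(np.uint8)); i=1+st[1:,4].argmax(); v,u=np.nonzero(lab==i)
    Hm=np.linalg.inv(M[:,[0,1,3]]+np.outer(M[:,2],[0,0,.026])); q=Hm@np.vstack([u,v,np.ones(len(u))]); L=(R.T@(q[:2]/q[2]-TO[:,None])*1000).T.astype(np.float32)
    print(sat,st[i],"rect",cv2.minAreaRect(L))
    for x in range(-70,75,14):
        r=L[(L[:,0]>=x)&(L[:,0]<x+4),1]
        if len(r): print(x,r.min().round(1),r.max().round(1),end=" | ")
    print()
```

```text
80 [ 299  241   32   81 1703] rect ((-0.18824005126953125, -0.7154636383056641), (53.424896240234375, 149.7794952392578), 89.29268646240234)
-70 9.9 25.2 | -56 6.2 25.4 | -42 0.6 25.7 | -28 -8.8 25.8 | -14 -18.2 24.1 | 0 -25.8 24.4 | 14 -27.4 24.7 | 28 -27.2 24.7 | 42 -27.2 25.0 | 56 -27.0 25.3 | 70 -18.9 17.8 | 
110 [ 300  242   30   79 1531] rect ((0.11682891845703125, -0.8635349273681641), (50.1630973815918, 146.21104431152344), 89.38408660888672)
-70 11.8 21.2 | -56 6.2 23.6 | -42 2.4 23.8 | -28 -8.8 24.1 | -14 -16.3 23.9 | 0 -25.8 22.5 | 14 -25.5 22.6 | 28 -25.3 22.6 | 42 -25.1 23.1 | 56 -25.1 23.2 | 70 -18.7 15.9 | 
130 [ 305  243   25   71 1071] rect ((5.694969177246094, -4.861598968505859), (40.870155334472656, 132.36778259277344), 88.08367156982422)
-56 8.1 12.3 | -42 4.6 12.3 | -28 -6.9 14.5 | -14 -14.2 14.5 | 0 -23.7 12.9 | 14 -23.7 15.0 | 28 -25.3 13.4 | 42 -24.8 13.4 | 56 -25.1 13.7 | 70 -16.8 12.1 |
```

The "slope" was the arm hiding one corner. The shell is centred within 1 mm, aligned and flat in the pocket, and nothing else has moved.

```bash
python3 -c "
from bench import bot
print(bot.hand_in())"
```

```text
the job is handed in; nothing more can be done
None
```

The job is handed in at about 13.6 s: I tipped the ejector to its stop with about 17 N, then set the blue shell open side up in the blue-label tray (within about 1 mm of centre, image check consistent with flat), with the yellow shell, mallet and jar unmoved; I viewed 12 pictures, 2 over the limit of 10.

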